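# Angle a profile rail past a post into its parking bay

## Task

Push the loose slotted aluminium rail over the table into the three-sided grey bay, with the fingertips or the outside of the fingers only; never pinch or lift it. The steel post blocks a straight push, so push the rail's left end (seen from the robot) forward until the rail is well angled, run it left end first past the post into the bay's far left corner, then push its right end round until the whole rail lies flush along the bay's back stop. Leave the vial, the dust cap and the chip tray standing round the bay where they are.

Things in the scene. Friction and masses are not known exactly. Their poses are not given: they have to be found in the camera images.
- rail: loose slotted aluminium profile with black end caps, a plain bar 24 x 200 x 16 mm (x, y, z), about 0.35 kg (0.25 to 0.5), flat on the table; origin at the centre of its underside; its long axis is its y axis, which points to the end that is on the left as seen from the robot; its x axis points away from the robot across its width
- rail_left (a point): centre of the rail's left (+y) end face, at the underside, 100 mm from the rail's origin
- rail_right (a point): centre of the rail's right (-y) end face, at the underside, 100 mm from the rail's origin
- bay: grey three-sided frame of 16 mm wide, 24 mm high bars, fixed, no floor, open towards the robot; origin on the table at the middle of the back stop's inner face; x points away from the robot into the back stop, y left along it. Inner faces: back stop x = 0, left cheek y = +115 mm (from x = 0 to -120 mm), short right cheek y = -115 mm (x = 0 to -30 mm)
- post: plain upright steel post, 18 mm diameter, 56 mm tall, fixed to the table in front of the right half of the bay's mouth, at about x = -120 to -130 mm, y = -80 to -86 mm in the bay's frame; origin on its axis at the table
- microscope (a point): foot of the tall fixed stereo microscope to the left of the rail, on the table; its base, stage knobs and head reach up to 100 mm from this point towards the rail (-y): keep the gripper's body clear of it
- vial: small capped glass vial, 24 mm diameter, 48 mm tall, loose, standing about 40 mm outside the left cheek; origin at the centre of its underside; not to be disturbed
- dust_cap: black round dust cap, 34 mm diameter, 12 mm tall, loose, behind the right end of the back stop; origin at the centre of its underside; not to be disturbed
- chip_tray: flat black square chip tray with a grid of light cells, 51 x 51 x 8 mm, loose, lying behind the back stop; origin at the centre of its underside; not to be disturbed
There are look-alikes about, which are no part of the job. Several things have the shape of the rail; the one meant has the colours described above.

How it is judged:
By the outcome, as a careful person would: the job done as asked, in the order asked, and still so for the second after the job is handed in, with the robot touching nothing.
It also fails if it takes over 67 s, if anything falls off the work surface, if the arm or the gripper's body presses on something with over 40 N, if the wrist force passes 120 N, or if a joint passes its speed limit or range.

## Robot

A 7-joint arm with a two-finger parallel gripper is mounted at the origin on a cart in front of the work surface, level with it; the furniture and walls round the work are solid. World frame = base frame: x ahead of the robot, y to its left, z up, the work surface at z = 0. Lengths are in m, angles in rad, forces in N, time in s.
With the tool pointing down it reaches from about 0.4 to 0.85 m from the base axis. Payload 10.4 kg.
Tool frame: the origin (TCP) lies on the centre line of the jaws, within the pads' length; the fingertips stand 8 mm ahead of it and the grasp point (between the pads) lies 11 mm behind it (r.finger_overhang is the distance from the TCP to the fingertips, in m); z points along the fingers, y is the line along which they close (so a half turn about z gives the same grasp; the last joint's range is limited). The gripper opens to 87 mm and grips with 3 to 60 N. Pads are 19 mm wide; open, the fingers measure 117 mm over their backs; the gripper's body (75 mm by 190 mm) begins 51 mm behind the grasp point.
Start: joints at [-1.293, 0.332, -0.065, 1.46, 0.022, 1.35, -0.088], TCP at [0.185, 0.597, 0.231] pointing down, gripper open.
Joint ranges: [-2.6, 2.6], [-0.5, 2.12], [-1.47, 1.34], [0.16, 2.42], [-1.27, 4.41], [0.06, 2.06], [-2.6, 2.6]. Speed limits (rad/s): [2.22, 2.22, 2.79, 2.79, 3.14, 3.14, 3.14].

## Interface

Orientations are given as a unit quaternion [x, y, z, w].
In Python, from bench import r, vision gives the robot as it stands.
- The arm moves only by the tool drive_tool, never from a script. Its argument "series" is a list of rows, each a list of 2 entries, a list of its own where there are three numbers: the shift along the world's x, y, z in cm, then the turn about the world's z in degrees. A call has exactly 10 rows; each row shifts and turns the commanded pose from where the row before left it; what a row does not reach is not made up. A row lasts 1/8 s, in which the tool goes at most 62.5 mm and 10.7 degrees, less where a joint would pass 70% of its speed; a pose out of reach is approached as far as the arm can. A call with a gripper value outside its range is refused whole. "hand" is the closure, from 0 (fully open) to 1 (shut), set as the call begins (left out, the last holds). The fingers move at their own pace and stop on an object; "newtons" is the grip in N (left out, the last holds). Time passes only in rows, so rows that do not move let the fingers close, or fill a call up. It gives the time, the measured TCP pose, the force, the opening and the grip force at its end, in the units of the state.
- r.read_state(): the state, without advancing time (a new reading comes with each control period).
- vision.camera(name): name is "scene" or "side" or "wrist"; returns a dict with "color" (420x560x3 uint8, red, green, blue), "intrinsics" (3x3 intrinsics, pixels), "R" (3x3) and "t" (3): a world point X has camera coordinates R X + t; the wrist camera has in their place "mount" (4x4, takes a point from camera to tool coordinates, whose origin is the TCP and whose axes are the flange's). Camera axes: x right, y down, z forward; pixel columns grow to the right and rows downward; lengths in m; the calibration is good to about 2 mm. A picture is of the moment at which its call begins: read the wrist's pose just before it. There is no depth.
- r.close_job(): hands the job in; it is judged then, once.
The state is a dict: "time": time; "joint_positions": joint angles; "joint_vel": joint speeds; "joint_torque": joint torques, N m; "ee_pos": TCP position; "eef_rot": TCP orientation; "ft_force": force on the tool from outside, world axes, zero at the start; "torque": the same for the moment, N m; "width": finger opening in m; "grip_force": force on a finger pad.
Only numpy, scipy, OpenCV 4.12 (cv2) and the standard library are available. Lean on these libraries where they do the work, as an engineer would, in place of code of your own. Each camera call takes 0.05 s, during which the arm holds its last target. There are 200 camera calls.

## Working session

There is one attempt and no reset: what is moved stays moved. The work goes in short steps, Python scripts to look and compute and a tool call to move; the robot and the scene stay as the last step left them, time stands still between calls to the robot, and variables do not carry over. Pictures are saved under pics/ and viewed, at most 10 in all, crops included, and the job is handed in when it is done.

Besides the shell and the picture viewer there is one more tool, called after "Request:" as name([rows], argument=value, ...), one row to a line, values as JSON. drive_tool: Moves the arm, as the interface text tells. Its arguments: {"type":"object","properties":{"series":{"type":"array"},"hand":{"type":"number"},"newtons":{"type":"number"}},"required":["series"]}

```bash
mkdir -p pics; cat > h.py <<'E'
import numpy as np, cv2
from bench import r, vision
def snap(n,f):
    c=vision.camera(n); cv2.imwrite(f,c["color"][:,:,::-1]); return c
def ray(c,u,v,z):
    K=np.array(c["intrinsics"]);R=np.array(c["R"]);t=np.array(c["t"])
    d=R.T@np.linalg.solve(K,[u,v,1]);o=-R.T@t
    return o+d*(z-o[2])/d[2]
def proj(c,X):
    p=np.array(c["R"])@np.array(X)+np.array(c["t"]);p=np.array(c["intrinsics"])@p
    return p[:2]/p[2]
E
python3 - <<'E'
from h import *
for n in("scene","side"):
    c=snap(n,f"pics/{n}0.png"); print(n,-np.array(c["R"]).T@c["t"],ray(c,280,210,0))
    np.savez(f"{n}0.npz",**{k:c[k] for k in c})
print(r.read_state())
E
```

```text
scene [-0.3394622  -0.81051514  0.94115576] [ 0.56916151 -0.01508531  0.        ]
side [0.23982708 0.53095843 1.23800026] [ 5.26466351e-01 -2.09751748e-02  2.22044605e-16]
{'time': 0.1, 'joint_positions': array([-1.29260072,  0.33280542, -0.0647117 ,  1.46082448,  0.02162678,
        1.34988246, -0.08850032]), 'joint_vel': array([ 0.00020588, -0.00050381, -0.00248476, -0.00227498, -0.00046048,
       -0.00083055, -0.00142768]), 'joint_torque': array([ 3.25216992e-03, -6.24531126e+01,  2.58420833e-02, -3.90726328e+01,
       -6.14264351e-02,  3.65126110e-02,  5.23266363e-05]), 'ee_pos': array([0.18508501, 0.59663534, 0.22985124]), 'eef_rot': array([ 1.49814056e-01,  9.88714000e-01, -6.09256629e-04, -5.40577971e-05]), 'ft_force': array([0.30433149, 0.26776886, 0.65509515]), 'torque': array([-0.0038605 , -0.03339025, -0.00061415]), 'grip_force': 0.0, 'width': 0.08716854221103625}
```

View pics/scene0.png

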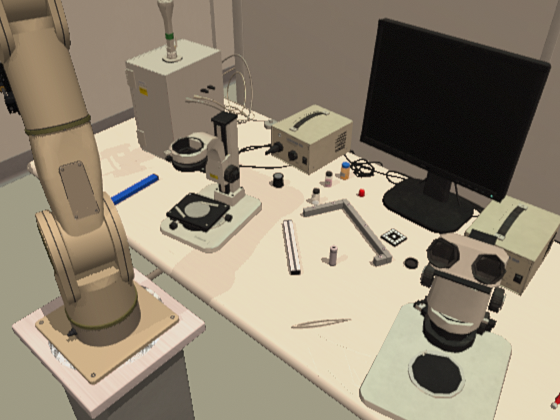

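View pics/side0.png

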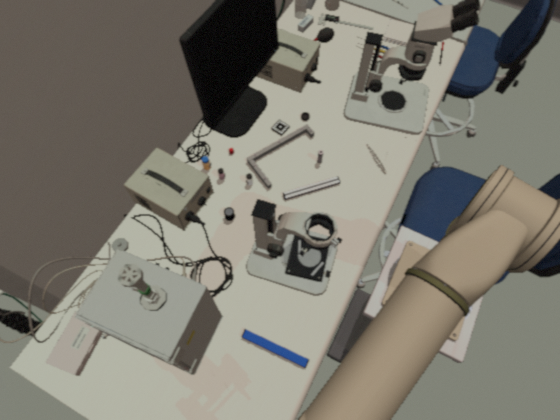

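The scene view shows the rail around (291,247), the post at (333,256), and the bay with its corner near (345,203) and its right end at (385,260). The vial is at (316,197), the tray at (394,237) and the cap at (411,263). In the side view the rail is at (312,188) and the bay corner at (250,160). Next I'll take zoomed crops.

```bash
python3 - <<'E'
from h import *
a=cv2.imread("pics/scene0.png")[180:290,270:430]; b=cv2.imread("pics/side0.png")[100:220,230:350]
cv2.imwrite("pics/sc.png",cv2.resize(a,None,fx=5,fy=5,interpolation=cv2.INTER_CUBIC))
cv2.imwrite("pics/si.png",cv2.resize(b,None,fx=5,fy=5,interpolation=cv2.INTER_CUBIC))
E
```

```text
(no output)
```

View pics/sc.png

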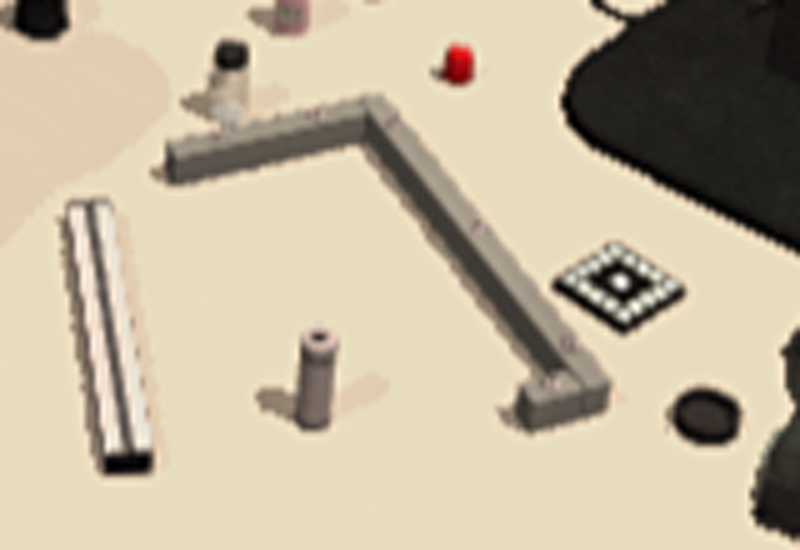

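View pics/si.png

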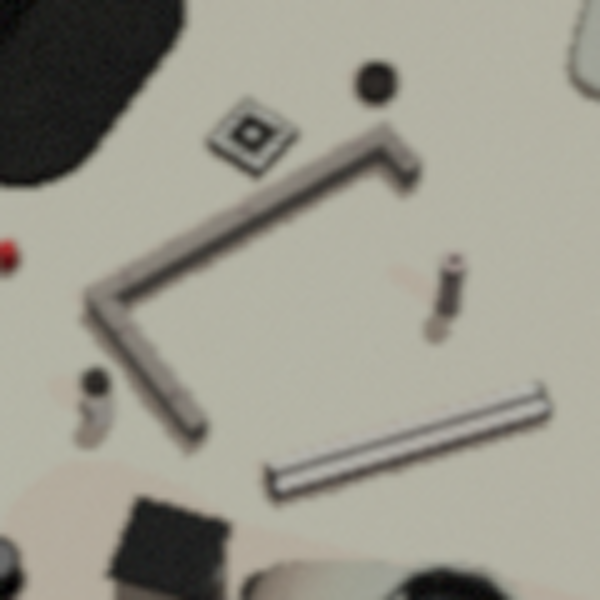

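The crops show the rail ends, the bay's top edges and the post clearly: post base at (313,425) in the scene crop, post top at (453,258) in the side crop. Next I'll convert these to world points from both views.

```bash
cat >> h.py <<'E'
def load(n):
    return dict(np.load(n+"0.npz"))
E
python3 - <<'E'
from h import *
S=load("scene");D=load("side")
s=lambda x,y,z:ray(S,270+x/5-.4,180+y/5-.4,z)[:2].round(4)
d=lambda x,y,z:ray(D,230+x/5-.4,100+y/5-.4,z)[:2].round(4)
P=[("bayL in top",s,365,118,.024),("bayL in",d,124,301,.024),("bayR in top",s,545,377,.024),("bayR in",d,380,150,.024),
("backouterL",s,374,96,.024),("backouterL",d,92,290,.024),("backouterR",s,607,378,.024),("backouterR",d,387,125,.024),
("cheekLend in",s,178,157,.024),("cheekLend in",d,205,425,.024),("cheekLend out",s,168,145,.024),("cheekLend out",d,183,437,.024),
("railL l",s,68,206,.016),("railL r",s,107,203,.016),("railR l",s,105,456,.016),("railR r",s,152,453,.016),
("railL",d,268,467,.016),("railL near",d,277,490,.016),("railR far",d,541,385,.016),("railR near",d,549,403,.016),
("post top",s,319,337,.056),("post top",d,453,260,.056),("post base",s,313,422,0),("post base",d,446,312,0),
("vial top",s,232,48,.048),("vial top",d,95,380,.048),("tray",s,620,284,.008),("tray",d,253,135,.008),("cap",s,708,412,.012),("cap",d,376,82,.012)]
for n,f,*a in P: print(n,"S" if f is s else "D",f(*a))
E
```

```text
bayL in top S [ 0.6886 -0.1467]
bayL in D [ 0.6898 -0.1406]
bayR in top S [ 0.5742 -0.3425]
bayR in D [ 0.5908 -0.34  ]
backouterL S [ 0.709  -0.1381]
backouterL D [ 0.7139 -0.1381]
backouterR S [ 0.5944 -0.3662]
backouterR D [ 0.5963 -0.3625]
cheekLend in S [ 0.5896 -0.0906]
cheekLend in D [ 0.5932 -0.0797]
cheekLend out S [ 0.5943 -0.0795]
cheekLend out D [ 0.6018 -0.0647]
railL l S [ 0.5235 -0.0671]
railL r S [ 0.5398 -0.0813]
railR l S [ 0.389  -0.2091]
railR r S [ 0.4061 -0.225 ]
railL D [ 0.543 -0.075]
railL near D [ 0.5296 -0.0623]
railR far D [ 0.4082 -0.2188]
railR near D [ 0.3975 -0.2084]
post top S [ 0.492  -0.2595]
post top D [ 0.4965 -0.2569]
post base S [ 0.4909 -0.2613]
post base D [ 0.4941 -0.2521]
vial top S [ 0.6644 -0.0681]
vial top D [ 0.6672 -0.0638]
tray S [ 0.6787 -0.3237]
tray D [ 0.6836 -0.32  ]
cap S [ 0.6191 -0.4118]
cap D [ 0.6245 -0.4033]
```

```bash
python3 - <<'E'
from h import *
S=load("scene");D=load("side")
def tri(a,b):
    A=[];B=[]
    for c,(u,v) in((S,a),(D,b)):
        P=c["intrinsics"]@np.c_[c["R"],c["t"]]
        A+= [u*P[2]-P[0],v*P[2]-P[1]]
    A=np.array(A); return np.linalg.lstsq(A[:,:3],-A[:,3],rcond=None)[0].round(3)
print("mic base S",[ray(S,*p,.02)[:2].round(3) for p in((262,207),(213,246),(162,222))])
print("mic base D",[ray(D,*p,.02)[:2].round(3) for p in((247,266),(330,292),(338,240))])
print("mic col top",tri((225,118),(265,208)),"head",tri((187,147),(320,222)))
print("mon base D",[ray(D,*p,.01)[:2].round(3) for p in((267,95),(237,137),(205,122))],"S",[ray(S,*p,.01)[:2].round(3) for p in((384,203),(425,229),(475,212))])
print("mon corners",tri((361,152),(212,123)),tri((511,194),(278,45)))
print("orange",ray(S,345,176,0))
E
```

```text
mic base S [array([0.526, 0.015]), array([ 0.321, -0.004]), array([0.295, 0.172])]
mic base D [array([0.521, 0.204]), array([0.264, 0.159]), array([ 0.311, -0.004])]
mic col top [0.499 0.116 0.276] head [0.35  0.087 0.27 ]
mon base D [array([ 0.798, -0.428]), array([ 0.799, -0.204]), array([ 0.937, -0.207])] S [array([ 0.785, -0.225]), array([ 0.76 , -0.372]), array([ 0.921, -0.439])]
mon corners [ 0.819 -0.121  0.135] [ 0.813 -0.537  0.173]
orange [ 8.34445738e-01 -5.14741071e-02  1.11022302e-16]
```

Request:
drive_tool([
  [[0,0,5.5],0],
  [[0,0,5.5],0],
  [[0,0,5.5],0],
  [[0,0,5.5],0],
  [[2.1,-4.7,0],-5.2],
  [[2.1,-4.7,0],-5.2],
  [[2.1,-4.7,0],-5.2],
  [[2.1,-4.7,0],-5.2],
  [[2.1,-4.7,0],-5.2],
  [[2.1,-4.7,0],-5.2],
], hand=1, newtons=10)

```text
time: 1.35
ee_pos: [0.3116, 0.3132, 0.4503]
eef_rot: [0.412, 0.911, -0.0, -0.0]
ft_force: [0.7, -0.7, -0.1]
width: 0.0016
grip_force: 0.0
```

Request:
drive_tool([
  [[2.1,-4.7,0],-5.2],
  [[2.1,-4.7,0],-5.2],
  [[2.1,-4.7,0],-5.2],
  [[2.1,-4.7,0],-5.2],
  [[2.1,-4.7,0],-5.2],
  [[2.1,-4.7,0],-5.2],
  [[2.1,-4.7,0],-5.2],
  [[2.1,-4.7,0],-5.2],
  [[0,0,0],0],
  [[0,0,0],0],
])

```text
time: 2.6
ee_pos: [0.479, -0.0605, 0.4503]
eef_rot: [0.707, 0.707, -0.0, -0.0]
ft_force: [0.0, 0.2, 0.0]
width: 0.0005
grip_force: 0.0
```

```bash
cat >> h.py <<'E'
from scipy.spatial.transform import Rotation
def wcam(f=None):
    s=r.read_state(); c=vision.camera("wrist")
    if f: cv2.imwrite(f,c["color"][:,:,::-1])
    T=np.eye(4);T[:3,:3]=Rotation.from_quat(s["eef_rot"]).as_matrix();T[:3,3]=s["ee_pos"]
    M=np.linalg.inv(T@np.array(c["mount"])); c["R"]=M[:3,:3];c["t"]=M[:3,3]; return c
E
python3 - <<'E'
from h import *
c=wcam("pics/w1.png"); print(c["mount"])
print({k:proj(c,v).round() for k,v in dict(rL=(.534,-.0715,.016),rR=(.4,-.2155,.016),post=(.4935,-.2585,0.056),bayL=(.689,-.1435,.024),bayR=(.5825,-.341,.024)).items()})
np.savez("wrist0.npz",**c)
E
```

```text
[[-5.85021759e-04 -9.57659663e-01 -2.87902113e-01  7.98957356e-02]
 [ 9.99999826e-01 -5.39766741e-04 -2.36569372e-04  4.68576919e-04]
 [ 7.11529598e-05 -2.87902202e-01  9.57659813e-01 -1.54660020e-01]
 [ 0.00000000e+00  0.00000000e+00  0.00000000e+00  1.00000000e+00]]
{'rL': array([317., 163.]), 'rR': array([238., 245.]), 'post': array([292., 278.]), 'bayL': array([409., 207.]), 'bayR': array([340., 311.])}
```

View pics/w1.png

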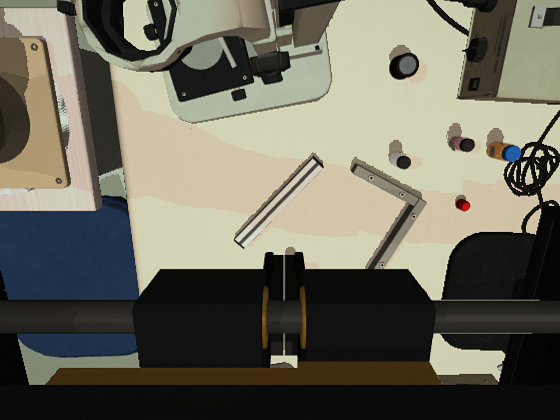

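The wrist view agrees with the measurements: rail ends at (318,160) and (240,242), bay inner corner near (410,204). Descending.

Request:
drive_tool([
  [[0,0,-6],0],
  [[0,0,-6],0],
  [[0,0,-6],0],
  [[0,0,-6],0],
  [[0,0,-6],0],
  [[0,0,-6],0],
  [[0,0,-5],0],
  [[0,0,-2.6],0],
  [[0,0,0],0],
  [[0,0,0],0],
])

```text
time: 3.9
ee_pos: [0.4799, -0.0603, 0.0157]
eef_rot: [0.707, 0.707, 0.001, 0.0]
ft_force: [0.6, 0.4, -0.3]
width: 0.0003
grip_force: 0.0
```

Request:
drive_tool([
  [[0.7,-0.7,0],0],
  [[0.7,-0.7,0],0],
  [[0.7,-0.7,0],0],
  [[0.7,-0.7,0],0],
  [[0.7,-0.8,0],0],
  [[0.6,-0.8,0],0],
  [[0.5,-0.8,0],0],
  [[0.5,-0.9,0],0],
  [[0,0,0],0],
  [[0,0,0],0],
])

```text
time: 5.15
ee_pos: [0.53, -0.1222, 0.0145]
eef_rot: [0.707, 0.707, -0.0, 0.0]
ft_force: [0.4, -0.1, -0.6]
width: 0.0003
grip_force: 0.0
```

```bash
python3 - <<'E'
from h import *
a=snap("scene","pics/t.png")["color"][160:300,250:440,::-1]; b=snap("side","pics/t2.png")["color"][90:230,220:410,::-1]
cv2.imwrite("pics/m2.png",cv2.resize(np.vstack([a,b]),None,fx=2.1,fy=2.1,interpolation=cv2.INTER_CUBIC))
E
```

```text
(no output)
```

View pics/m2.png

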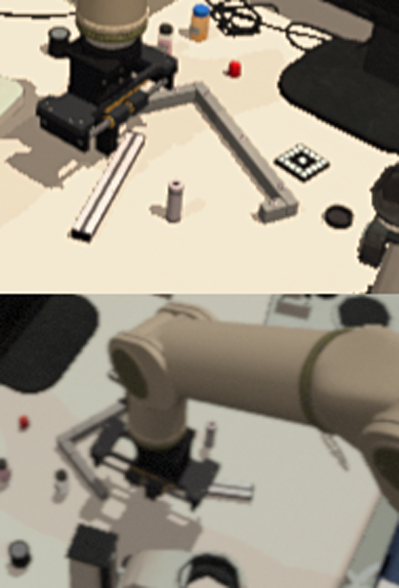

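The montage shows the gripper behind the left end and the rail clearly turned: scene crop, left end about (136,138), right end about (82,232). I'll write a mask detector for the scene view.

```bash
cat >> h.py <<'E'
O=np.array([.638,-.242]);TH=np.radians(-27.5)
X=np.array([np.cos(TH),np.sin(TH)]);Y=np.array([-X[1],X[0]])
def bay(p): p=np.asarray(p)[:2]-O; return (np.array([p@X,p@Y])*1000).round(1)
def rail(f=None,box=((.33,.72),(-.36,-.02)),thr=45):
    c=vision.camera("scene"); im=c["color"]
    if f: cv2.imwrite(f,im[:,:,::-1])
    hsv=cv2.cvtColor(im,cv2.COLOR_RGB2HSV).astype(int)
    m=((hsv[...,1]<thr)&(hsv[...,2]>170)).astype(np.uint8)
    n,l,st,ce=cv2.connectedComponentsWithStats(cv2.morphologyEx(m,cv2.MORPH_CLOSE,np.ones((5,5))))
    best=None
    for i in range(1,n):
        p=ray(c,*ce[i],.016)
        if box[0][0]<p[0]<box[0][1] and box[1][0]<p[1]<box[1][1] and (best is None or st[i,4]>st[best,4]): best=i
    v,u=np.nonzero(l==best)
    P=np.array([ray(c,a,b,.016)[:2] for a,b in zip(u,v)])
    (cx,cy),(w,h),ang=cv2.minAreaRect((P*1000).astype(np.float32))
    if w<h: w,h=h,w; ang+=90
    a=np.radians(ang); d=np.array([np.cos(a),np.sin(a)])
    if d@Y<0 and abs(d@Y)>.2 or d@X<-.98: d=-d
    ctr=np.array([cx,cy])/1000; L,R=ctr+.1*d,ctr-.1*d
    print("size",round(w),round(h),"npx",len(u),"ctr",ctr.round(4),"dir deg",np.degrees(np.arctan2(d[1],d[0])).round(1),
      "rel",(np.degrees(np.arctan2(d[1],d[0]))-62.5).round(1))
    print("L",L.round(4),bay(L),"R",R.round(4),bay(R),"tcp",bay(r.read_state()["ee_pos"]))
    return ctr,d
E
python3 - <<'E'
from h import *
rail(); print("post",bay((.4935,-.2585)))
E
```

```text
size 20 8 npx 13 ctr [ 0.7112 -0.1421] dir deg 68.3 rel 5.8
L [ 0.7482 -0.0492] [  8.7 221.9] R [ 0.6742 -0.235 ] [28.9 23. ] tcp [-151.2   56.8]
post [-120.6  -81.4]
```

```bash
python3 - <<'E'
from h import *
im=cv2.imread("pics/t.png");h=cv2.cvtColor(im,cv2.COLOR_BGR2HSV)
for v in(240,250): print([tuple(map(int,x)) for x in h[v,288:318]])
E
```

```text
[(18, 53, 229), (22, 37, 250), (21, 39, 247), (19, 54, 226), (20, 53, 228), (22, 37, 247), (21, 36, 246), (20, 40, 243), (20, 41, 242), (20, 41, 241), (20, 47, 240), (20, 51, 235), (16, 50, 225), (15, 34, 239), (15, 35, 245), (11, 49, 232), (11, 41, 124), (11, 35, 103), (11, 50, 202), (16, 37, 249), (13, 30, 249), (13, 30, 248), (10, 49, 168), (14, 54, 100), (14, 60, 203), (20, 49, 245), (19, 47, 241), (18, 47, 239), (19, 48, 238), (19, 48, 238)]
[(21, 37, 243), (21, 37, 243), (20, 36, 243), (20, 36, 244), (21, 36, 245), (22, 43, 239), (13, 61, 181), (16, 40, 235), (13, 25, 248), (16, 31, 249), (12, 42, 189), (9, 33, 101), (13, 41, 150), (18, 34, 244), (16, 22, 248), (19, 29, 235), (13, 42, 229), (12, 48, 107), (14, 55, 138), (17, 55, 239), (19, 47, 244), (20, 40, 243), (20, 36, 244), (20, 36, 244), (21, 37, 243), (21, 37, 243), (21, 37, 243), (21, 37, 243), (21, 37, 243), (21, 37, 243)]
```

```bash
sed -i 's/m=((hsv\[...,1\]<thr)&(hsv\[...,2\]>170)).astype(np.uint8)/m=((hsv[...,2]>205)\&(((hsv[...,1]<37)\&(hsv[...,0]<=17))|(hsv[...,1]<33))).astype(np.uint8); m[:170]=0; m[300:]=0; m[:,:255]=0; m[:,430:]=0/' h.py
python3 - <<'E'
from h import *
rail()
E
```

```text
size 190 22 npx 392 ctr [ 0.4791 -0.1706] dir deg 19.4 rel -43.1
L [ 0.5734 -0.1373] [-105.7   63. ] R [ 0.3848 -0.2038] [-242.3  -83.1] tcp [-151.2   56.8]
```

Request:
drive_tool([
  [[0.3,-0.8,0],0],
  [[0.2,-0.8,0],0],
  [[0.2,-0.8,0],0],
  [[0,-0.3,0],0],
  [[0,0,0],0],
  [[0,1.5,0],0],
  [[0,1.5,0],0],
  [[0,0,4],0],
  [[0,0,5],0],
  [[0,0,1],0],
])

```text
time: 6.6
ee_pos: [0.5389, -0.1179, 0.1176]
eef_rot: [0.707, 0.707, 0.002, 0.002]
ft_force: [-0.4, 1.7, -1.2]
width: 0.0003
grip_force: 0.0
```

```bash
python3 - <<'E'
from h import *
rail()
E
```

```text
size 189 24 npx 431 ctr [ 0.4814 -0.1835] dir deg 6.6 rel -55.9
L [ 0.5807 -0.1719] [-83.2  35.7] R [ 0.3821 -0.195 ] [-248.7  -76.5] tcp [-145.5   64.3]
```

Request:
drive_tool([
  [[-2.2,-1,0],-10.4],
  [[-2.2,-1,0],-10.4],
  [[-2.2,-1,0],-10.4],
  [[-2.2,-1,0],-10.4],
  [[-2.2,-1,0],-10.4],
  [[-2.2,-1,0],-10.4],
  [[-2.2,-1,0],-10.4],
  [[-2.3,-1,0],-10.4],
  [[0,0,0],0],
  [[0,0,0],0],
])

```text
time: 7.9
ee_pos: [0.3606, -0.1982, 0.1143]
eef_rot: [0.998, 0.061, -0.0, -0.0]
ft_force: [0.0, -0.3, -0.5]
width: 0.0003
grip_force: 0.0
```

Request:
drive_tool([
  [[0,0,-5],0],
  [[0,0,-3],0],
  [[0,0,-2],0],
  [[0,0,0],0],
  [[1,0.1,0],0],
  [[1,0.1,0],0],
  [[1,0.1,0],0],
  [[1,0.1,0],0],
  [[1,0.1,0],0],
  [[0,0,0],0],
])

```text
time: 9.15
ee_pos: [0.4114, -0.1941, 0.0147]
eef_rot: [0.998, 0.059, 0.001, 0.0]
ft_force: [0.2, 0.5, 0.2]
width: 0.0004
grip_force: 0.0
```

```bash
python3 - <<'E'
from h import *
rail("pics/t3.png")
E
```

```text
size 72 45 npx 164 ctr [ 0.665  -0.3278] dir deg -1.8 rel -64.3
L [ 0.7649 -0.3308] [153.6 -20.2] R [ 0.565  -0.3247] [ -26.6 -107.1] tcp [-223.6  -62.5]
```

```bash
python3 - <<'E'
from h import *
a=cv2.imread("pics/t3.png")[160:300,250:440]; c=vision.camera("side");b=c["color"][90:230,220:410,::-1]
w=wcam("pics/w3.png"); w=cv2.resize(w["color"][:,:,::-1],(380,285))
m=np.hstack([cv2.resize(np.vstack([a,b]),(380,560),interpolation=cv2.INTER_CUBIC),np.vstack([w,np.zeros((275,380,3),np.uint8)])])
cv2.imwrite("pics/m3.png",m)
E
```

```text
(no output)
```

View pics/m3.png

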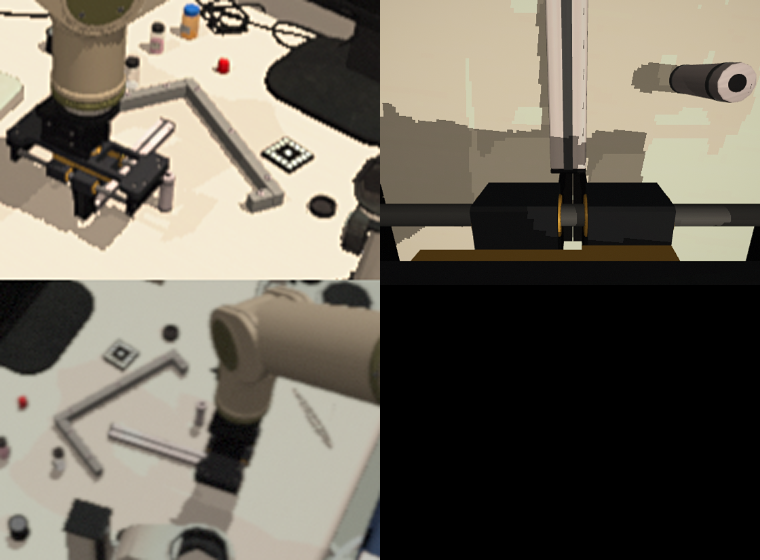

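```bash
cat >> h.py <<'E'
def wray(c,pts,z=.016):
    P=[ray(c,u,v,z)[:2] for u,v in pts]
    d=P[1]-P[0]; print([p.round(4) for p in P],"deg",np.degrees(np.arctan2(d[1],d[0])).round(1)); return P
E
python3 - <<'E'
from h import *
c=wcam(); 
wray(c,[(277,243),(293,0)],.014)
g=cv2.cvtColor(c["color"],cv2.COLOR_RGB2GRAY)
for v in(20,120,200): print(v,g[v,220:320:3])
print(r.read_state()["ee_pos"])
# left end from side pic: crop scale 2
d=load("side");print("L",[bay(ray(d,220+x/2,90+(y-280)/2,.016)) for x,y in((113,425),(108,436))])
E
```

```text
[array([ 0.4285, -0.1882]), array([ 0.5279, -0.1832])] deg 2.9
20 [202 202 202 205 119 106 105 105 104 184 186 191 195 194 188 193  66  66
  65  66  66 193 191 188 191 192 198 191 183 190 193 194 193 194]
120 [196 196 196 197 203 108 108 107 108  85 184 186 192 195 194 190 173  67
  64  65  67 124 193 192 191 195 198 200 162 196 197 196 196 196]
200 [108 107 108 108 107 107 107 108 108 108  91 176 179 183 198 197 199  61
  66  64  65  65  99  99  92 198 139 201 165 199 200 106 108 108]
[ 0.41017006 -0.19404569  0.01462331]
L [array([-49. ,  54.3]), array([-62.7,  74.1])]
```

```bash
cat >> h.py <<'E'
def wrail(f=None):
    """rail axis from the dark slot in the wrist view; image column ~280"""
    c=wcam(f); g=cv2.cvtColor(c["color"],cv2.COLOR_RGB2GRAY); P=[]
    for v in range(5,225,4):
        row=g[v]<85; n,l=cv2.connectedComponents(row[None].astype(np.uint8))[:2]
        for i in range(1,n):
            u=np.nonzero(l[0]==i)[0]
            if 8<=len(u)<=24 and abs(u.mean()-280)<90: P.append(ray(c,u.mean(),v,.016)[:2])
    P=np.array(P); q=cv2.fitLine((P*1000).astype(np.float32),cv2.DIST_HUBER,0,.01,.01).ravel()
    d=q[:2]*np.sign(q[0]); tcp=r.read_state()["ee_pos"][:2]; p=q[2:]/1000
    n=np.array([-d[1],d[0]])
    print(len(P),"deg",np.degrees(np.arctan2(d[1],d[0])).round(1),"axis left of tcp by mm",((p-tcp)@n*1000).round(1))
    R=tcp+n*((p-tcp)@n)+d*.0095; print("R",bay(R),"L",bay(R+.2*d),"tcp",tcp.round(4))
E
python3 - <<'E'
from h import *
wrail()
E
```

```text
55 deg 6.8 axis left of tcp by mm 3.7
R [-218.5  -54.3] L [-53.4  58.5] tcp [ 0.4101 -0.194 ]
```

Request:
drive_tool([
  [[1,0.1,0],0],
  [[1,0.1,0],0],
  [[1,0.1,0],0],
  [[1,0.2,0],0],
  [[1,0.2,0],0],
  [[0,0,0],0],
  [[0,0,0],0],
  [[0,0,0],0],
  [[0,0,0],0],
  [[0,0,0],0],
])

```text
time: 10.65
ee_pos: [0.4601, -0.187, 0.0146]
eef_rot: [0.998, 0.059, 0.0, -0.0]
ft_force: [0.1, 0.8, -0.4]
width: 0.0006
grip_force: 0.0
```

```bash
python3 - <<'E'
from h import *
wrail()
E
```

```text
55 deg 6.5 axis left of tcp by mm 3.8
R [-177.4  -24.9] L [-11.7  87.1] tcp [ 0.4601 -0.187 ]
```

Request:
drive_tool([
  [[0.5,0.1,0],0],
  [[0.5,0.2,0],0],
  [[0.5,0.2,0],0],
  [[0.4,0.2,0],0],
  [[0,0,0],0],
  [[0,0,0],0],
  [[0,0,0],0],
  [[0,0,0],0],
  [[0,0,0],0],
  [[0,0,0],0],
])

```text
time: 11.95
ee_pos: [0.4733, -0.1821, 0.0136]
eef_rot: [0.998, 0.057, -0.005, -0.0]
ft_force: [-25.4, -5.2, 18.7]
width: 0.0007
grip_force: 13.3
```

```bash
python3 - <<'E'
from h import *
wrail()
E
```

```text
55 deg 5.9 axis left of tcp by mm 3.5
R [-167.7  -14.8] L [-0.9 95.4] tcp [ 0.4733 -0.1821]
```

```bash
python3 - <<'E'
from h import *
prev=None
for f in list(range(56,-1,-7)):
    a=np.radians(f);s,c=np.sin(a),np.cos(a)
    d=np.array([s,c]);n=np.array([-c,s]);L=np.array([-12*c,95])
    p=L-165*d+(12+15*c+9.5*s)*n; w=O+(p[0]*X+p[1]*Y)/1000
    print(f,p.round(),w.round(4), None if prev is None else ((w-prev)*100).round(2)); prev=w
E
```

```text
56 [-159.   26.] [ 0.5088 -0.1452] None
49 [-151.    9.] [ 0.5077 -0.1644] [-0.11 -1.92]
42 [-141.   -8.] [ 0.5091 -0.1838] [ 0.14 -1.94]
35 [-129.  -23.] [ 0.5131 -0.203 ] [ 0.4  -1.92]
28 [-114.  -37.] [ 0.5197 -0.2218] [ 0.66 -1.88]
21 [-98. -49.] [ 0.5289 -0.2399] [ 0.92 -1.8 ]
14 [-80. -58.] [ 0.5406 -0.2568] [ 1.17 -1.69]
7 [-60. -65.] [ 0.5547 -0.2723] [ 1.41 -1.55]
0 [-39. -70.] [ 0.5711 -0.2861] [ 1.64 -1.38]
```

Request:
drive_tool([
  [[-1,-0.1,0],0],
  [[-1,-0.1,0],0],
  [[0,0,5],0],
  [[0,0,5],0],
  [[1.5,1.2,0],9.3],
  [[1.5,1.2,0],9.3],
  [[1.5,1.2,0],9.3],
  [[1.5,1.2,0],9.3],
  [[0,0.6,0],9.3],
  [[0,0,0],9.3],
])

```text
time: 13.25
ee_pos: [0.5197, -0.127, 0.1147]
eef_rot: [0.853, 0.522, 0.0, 0.0]
ft_force: [-0.2, -0.6, 0.2]
width: 0.0006
grip_force: 0.0
```

```bash
python3 - <<'E'
from h import *
rail("pics/t4.png")
E
```

```text
size 192 22 npx 318 ctr [ 0.5818 -0.1686] dir deg 6.1 rel -56.4
L [ 0.6813 -0.1579] [-0.5 94.6] R [ 0.4824 -0.1793] [-167.   -16.2] tcp [-158.   47.]
```

Request:
drive_tool([
  [[0,0,-5],0],
  [[0,0,-3],0],
  [[0,0,-2],0],
  [[0,0,0],0],
  [[-0.4,-0.7,0],0],
  [[-0.4,-0.7,0],0],
  [[-0.3,-0.8,0],0],
  [[0,-0.8,0],0],
  [[0,-0.8,0],0],
  [[0,0,0],0],
])

```text
time: 14.55
ee_pos: [0.5082, -0.167, 0.0146]
eef_rot: [0.855, 0.519, -0.0, 0.0]
ft_force: [-0.4, 0.3, -0.5]
width: 0.0005
grip_force: 0.0
```

```bash
python3 - <<'E'
from h import *
rail("pics/t5.png")
E
```

```text
size 44 43 npx 162 ctr [ 0.672  -0.3265] dir deg 81.3 rel 18.8
L [ 0.6871 -0.2277] [37.  35.4] R [ 0.6569 -0.4254] [ 101.4 -153.9] tcp [-150.1    6.9]
```

Request:
drive_tool([
  [[0.1,-0.9,0],0],
  [[0.1,-0.9,0],0],
  [[0.2,-0.9,0],0],
  [[0.2,-0.9,0],0],
  [[0.3,-0.9,0],0],
  [[0.3,-0.9,0],0],
  [[0,0,0],0],
  [[0,0,0],0],
  [[0,0,0],0],
  [[0,0,0],0],
])

```text
time: 15.85
ee_pos: [0.5202, -0.2198, 0.0146]
eef_rot: [0.855, 0.519, 0.0, 0.0]
ft_force: [0.7, 0.1, 0.0]
width: 0.0005
grip_force: 0.0
```

```bash
python3 - <<'E'
from h import *
a=vision.camera("scene")["color"][160:300,270:430,::-1]; b=vision.camera("side")["color"][90:230,220:380,::-1]
w=wcam("pics/w6.png"); w=cv2.resize(w["color"][:,:,::-1],(400,300))
m=np.hstack([cv2.resize(np.vstack([a,b]),(342,600),interpolation=cv2.INTER_CUBIC),np.vstack([w,np.zeros((300,400,3),np.uint8)])])
cv2.imwrite("pics/m6.png",m)
E
```

```text
(no output)
```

View pics/m6.png

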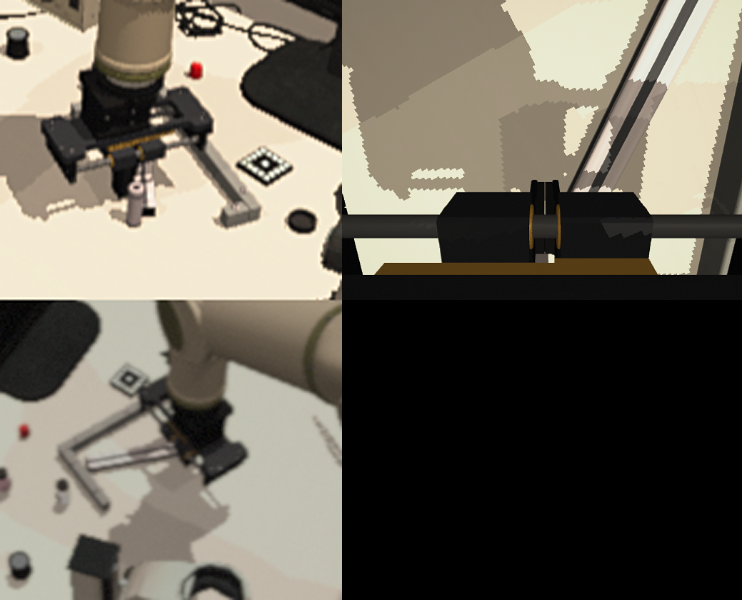

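The wrist view shows the slot running from (595,155) to (690,5) in the montage, and the side view shows the left end near (88,463), some way off the stop. I'll measure it.

```bash
cat >> h.py <<'E'
def wr2(f=None,lo=200,hi=560,vmax=215):
    """rail axis from the slot, in bay coordinates"""
    c=wcam(f); g=cv2.cvtColor(c["color"],cv2.COLOR_RGB2GRAY); P=[]
    for v in range(3,vmax,4):
        n,l=cv2.connectedComponents((g[v]<85)[None].astype(np.uint8))[:2]
        for i in range(1,n):
            u=np.nonzero(l[0]==i)[0]
            if 6<=len(u)<=26 and lo<u.mean()<hi: P.append((u.mean(),v))
    if len(P)<5: print("few",P); return
    q=cv2.fitLine(np.array(P,np.float32),cv2.DIST_WELSCH,0,.01,.01).ravel()
    ab=[q[2:]+k*q[:2] for k in(-90,90)]
    A,B=[bay(ray(c,*p,.016)) for p in ab]; d=B-A; d=d*np.sign(d[1])/np.linalg.norm(d)
    print(len(P),"rail angle rel bay",-np.degrees(np.arctan2(d[0],d[1])).round(1),"x at y=95",(A[0]+(95-A[1])*d[0]/d[1]).round(1),"x at y=-70",(A[0]+(-70-A[1])*d[0]/d[1]).round(1),"tcp",bay(r.read_state()["ee_pos"]))
E
python3 - <<'E'
from h import *
wr2(); d=load("side"); print(bay(ray(d,261,166,.016)))
E
```

```text
123 rail angle rel bay -22.6 x at y=95 -33.7 x at y=-70 -102.4 tcp [-114.7  -34.8]
[-30.5 106.5]
```

Request:
drive_tool([
  [[-0.7,0.4,0],0],
  [[0.6,1.2,0],0],
  [[0.6,1.2,0],0],
  [[0.9,-0.5,0],0],
  [[0.9,-0.5,0],0],
  [[0.9,-0.5,0],0],
  [[0.7,-0.4,0],0],
  [[0,0,0],0],
  [[0,0,0],0],
  [[0,0,0],0],
])

```text
time: 17.3
ee_pos: [0.5591, -0.2109, 0.0146]
eef_rot: [0.855, 0.519, 0.0, 0.0]
ft_force: [-0.8, 0.6, -0.4]
width: 0.0006
grip_force: 0.0
```

```bash
python3 - <<'E'
from h import *
wr2()
E
```

```text
79 rail angle rel bay -15.8 x at y=95 -42.7 x at y=-70 -89.5 tcp [-84.3  -8.8]
```

```bash
python3 - <<'E'
from h import *
c=wcam("pics/w7.png"); g=cv2.cvtColor(c["color"],cv2.COLOR_RGB2GRAY)
for v in range(5,215,35):
    n,l=cv2.connectedComponents((g[v]<95)[None].astype(np.uint8))[:2]
    print(v,[(int(u.min()),int(u.max()),int(g[v,u].mean()),bay(ray(c,u.mean(),v,.016)).tolist()) for u in(np.nonzero(l[0]==i)[0] for i in range(1,n)) if len(u)>3])
E
```

```text
5 [(400, 407, 43, [-39.0, 107.4]), (434, 448, 84, [-24.8, 107.4]), (451, 472, 25, [-17.0, 107.4]), (504, 538, 41, [5.5, 107.4]), (552, 556, 82, [17.9, 107.4])]
40 [(388, 394, 44, [-42.7, 95.3]), (421, 435, 85, [-28.3, 95.3]), (498, 530, 48, [5.0, 95.4])]
75 [(376, 382, 45, [-46.3, 82.6]), (408, 422, 86, [-32.0, 82.6]), (493, 524, 49, [5.2, 82.7])]
110 [(365, 370, 44, [-50.0, 69.2]), (396, 409, 87, [-35.7, 69.2]), (487, 517, 48, [5.0, 69.3])]
145 [(353, 359, 50, [-53.9, 55.1]), (382, 396, 48, [-40.0, 55.1]), (481, 512, 45, [5.1, 55.1])]
180 [(341, 347, 45, [-58.2, 40.2]), (371, 383, 70, [-43.9, 40.2]), (476, 505, 43, [5.1, 40.2])]
```

Request:
drive_tool([
  [[0.8,-0.4,0],0],
  [[0.9,-0.5,0],0],
  [[0.9,-0.4,0],0],
  [[0.9,-0.5,0],0],
  [[0,0,0],0],
  [[0,0,0],0],
  [[0,0,0],0],
  [[0,0,0],0],
  [[0,0,0],0],
  [[0,0,0],0],
])

```text
time: 18.65
ee_pos: [0.5942, -0.229, 0.0146]
eef_rot: [0.855, 0.519, 0.0, 0.0]
ft_force: [-0.4, 0.7, -0.4]
width: 0.0006
grip_force: 0.0
```

```bash
cat >> h.py <<'E'
def w3(lo=300):
    c=wcam("pics/wl.png"); g=cv2.cvtColor(c["color"],cv2.COLOR_RGB2GRAY)
    for v in range(5,215,35):
        n,l=cv2.connectedComponents((g[v]<95)[None].astype(np.uint8))[:2]
        print(v,[(int(u.min()),int(u.max()),bay(ray(c,u.mean(),v,.016)).tolist()) for u in(np.nonzero(l[0]==i)[0] for i in range(1,n)) if len(u)>3 and u[0]>lo])
    s=r.read_state();print("tcp",bay(s["ee_pos"]),s["ft_force"].round(1))
E
python3 -c "
from h import *
w3(250)"
```

```text
5 [(409, 427, [5.9, 107.5])]
40 [(405, 423, [5.7, 95.4])]
75 [(402, 419, [5.6, 82.7])]
110 [(399, 415, [5.5, 69.3])]
145 [(331, 344, [-22.2, 55.2]), (396, 415, [6.3, 55.2]), (428, 449, [20.2, 55.2])]
180 [(331, 342, [-22.0, 40.3]), (392, 445, [13.4, 40.3])]
tcp [-44.9  -8.7] [-0.7 -0.5  0.1]
```

Request:
drive_tool([
  [[0.4,-0.2,0],0],
  [[0.4,-0.2,0],0],
  [[0.2,-0.1,0],0],
  [[0,0,0],0],
  [[0,0,0],0],
  [[0,0,0],0],
  [[0,0,0],0],
  [[0,0,0],0],
  [[0,0,0],0],
  [[0,0,0],0],
])

```text
time: 19.95
ee_pos: [0.6035, -0.2343, 0.0143]
eef_rot: [0.855, 0.519, -0.001, -0.0]
ft_force: [-5.0, 0.6, 0.5]
width: 0.0006
grip_force: 2.3
```

```bash
sed -i 's/g\[v\]<95/g[v]<115/' h.py; python3 -c "
from h import *
w3(250)"
```

```text
5 [(310, 324, [-21.5, 107.0]), (382, 398, [6.0, 107.0]), (409, 414, [14.1, 107.0])]
40 [(312, 325, [-20.6, 95.0]), (380, 395, [6.0, 95.0])]
75 [(313, 327, [-19.7, 82.3]), (377, 392, [5.9, 82.3])]
110 [(315, 328, [-18.7, 69.0]), (375, 389, [6.0, 69.0])]
145 [(316, 330, [-17.6, 54.9]), (372, 386, [5.8, 54.9]), (392, 424, [18.0, 54.9])]
180 [(296, 299, [-28.1, 40.0]), (318, 331, [-16.5, 40.0]), (369, 384, [5.9, 40.0]), (386, 420, [17.3, 40.0])]
tcp [-34.1  -9. ] [-5.8  0.7  1.1]
```

Request:
drive_tool([
  [[-0.9,0.5,0],0],
  [[-0.4,0.2,0],0],
  [[0.8,1.6,0],0],
  [[0.8,1.6,0],0],
  [[0.8,1.6,0],0],
  [[0.5,-0.3,0],0],
  [[0.5,-0.2,0],0],
  [[0.4,-0.2,0],0],
  [[0,0,0],0],
  [[0,0,0],0],
])

```text
time: 21.25
ee_pos: [0.6291, -0.1867, 0.0146]
eef_rot: [0.855, 0.519, 0.0, 0.0]
ft_force: [-0.8, 0.0, -0.5]
width: 0.0006
grip_force: 0.0
```

```bash
python3 -c "
from h import *
w3(250)"
```

```text
5 []
40 [(543, 559, [70.3, 149.1])]
75 []
110 [(305, 314, [-22.8, 123.0])]
145 [(323, 337, [-13.9, 108.9]), (371, 384, [6.0, 108.9]), (394, 422, [18.8, 108.9])]
180 [(324, 336, [-13.4, 93.9]), (368, 418, [13.8, 93.9])]
tcp [-33.6  45.1] [ 0.5 -0.4  0.4]
```

Request:
drive_tool([
  [[0.3,-0.2,0],0],
  [[0.3,-0.1,0],0],
  [[0.1,-0.1,0],0],
  [[0,0,0],0],
  [[0,0,0],0],
  [[0,0,0],0],
  [[0,0,0],0],
  [[0,0,0],0],
  [[0,0,0],0],
  [[0,0,0],0],
])

```text
time: 22.55
ee_pos: [0.6351, -0.1892, 0.0142]
eef_rot: [0.855, 0.519, -0.001, -0.001]
ft_force: [-6.5, 4.3, 4.8]
width: 0.0009
grip_force: 4.0
```

```bash
python3 -c "
from h import *
w3(250)"
```

```text
5 []
40 [(529, 559, [73.5, 149.6])]
75 []
110 [(288, 297, [-23.3, 123.5])]
145 [(328, 341, [-5.7, 109.5]), (362, 368, [7.1, 109.5]), (393, 406, [21.5, 109.5])]
180 [(303, 306, [-18.0, 94.6]), (326, 339, [-5.9, 94.6]), (360, 366, [7.2, 94.6]), (373, 386, [14.3, 94.6]), (391, 403, [21.8, 94.6])]
tcp [-27.   45.5] [-6.8  5.6  5.2]
```

Request:
drive_tool([
  [[-0.9,0.5,0],0],
  [[-0.4,0.2,0],0],
  [[-1,-2,0],0],
  [[-1,-2,0],0],
  [[-1,-2,0],0],
  [[-1,-2,0],0],
  [[0.4,-0.2,0],0],
  [[0.4,-0.2,0],0],
  [[0.2,-0.1,0],0],
  [[0,0,0],0],
])

```text
time: 23.85
ee_pos: [0.5936, -0.2674, 0.0144]
eef_rot: [0.854, 0.52, 0.0, -0.0]
ft_force: [0.7, -0.2, 0.2]
width: 0.0005
grip_force: 0.0
```

Request:
drive_tool([
  [[0.2,-0.1,0],0],
  [[0.2,-0.1,0],0],
  [[0.1,0,0],0],
  [[0,0,0],0],
  [[0,0,0],0],
  [[0,0,0],0],
  [[0,0,0],0],
  [[0,0,0],0],
  [[0,0,0],0],
  [[0,0,0],0],
])

```text
time: 25.1
ee_pos: [0.594, -0.2677, 0.0139]
eef_rot: [0.855, 0.519, -0.002, -0.005]
ft_force: [-20.7, 12.3, 16.8]
width: 0.0004
grip_force: 11.8
```

```bash
python3 -c "
from h import *
w3(250)"
```

```text
5 [(333, 348, [-5.7, 72.8]), (372, 378, [7.2, 72.8])]
40 [(332, 346, [-5.8, 60.8]), (370, 376, [7.3, 60.8])]
75 [(331, 344, [-5.8, 48.2]), (367, 373, [7.0, 48.2])]
110 [(329, 342, [-6.0, 34.9]), (365, 370, [6.9, 34.9])]
145 [(327, 341, [-6.1, 20.8]), (362, 368, [6.8, 20.9]), (397, 406, [22.0, 20.9])]
180 [(303, 307, [-17.9, 6.0]), (326, 339, [-6.1, 6.0]), (360, 372, [8.2, 6.0]), (376, 384, [14.2, 6.1]), (387, 403, [20.6, 6.1])]
tcp [-27.2 -43.1] [-20.2  11.9  16.2]
```

Request:
drive_tool([
  [[-0.9,0.5,0],0],
  [[-0.9,0.5,0],0],
  [[-0.5,0.3,0],0],
  [[0,0,4],0],
  [[0,0,6],0],
  [[0,0,6],0],
  [[-2,3,6],0],
  [[-2,5,3],0],
  [[-2,5,0],0],
  [[0,0,0],0],
])

```text
time: 26.4
ee_pos: [0.5171, -0.1257, 0.2585]
eef_rot: [0.853, 0.522, 0.001, -0.001]
ft_force: [0.0, 0.2, -0.7]
width: 0.0005
grip_force: 0.0
```

```bash
python3 - <<'E'
from h import *
a=vision.camera("scene")["color"][160:300,270:430,::-1]; b=vision.camera("side")["color"][90:230,220:380,::-1]
w=wcam("pics/w8.png"); w=cv2.resize(w["color"][:,:,::-1],(400,300))
m=np.hstack([cv2.resize(np.vstack([a,b]),(342,600),interpolation=cv2.INTER_CUBIC),np.vstack([w,np.zeros((300,400,3),np.uint8)])])
cv2.imwrite("pics/m8.png",m)
E
```

```text
(no output)
```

View pics/m8.png

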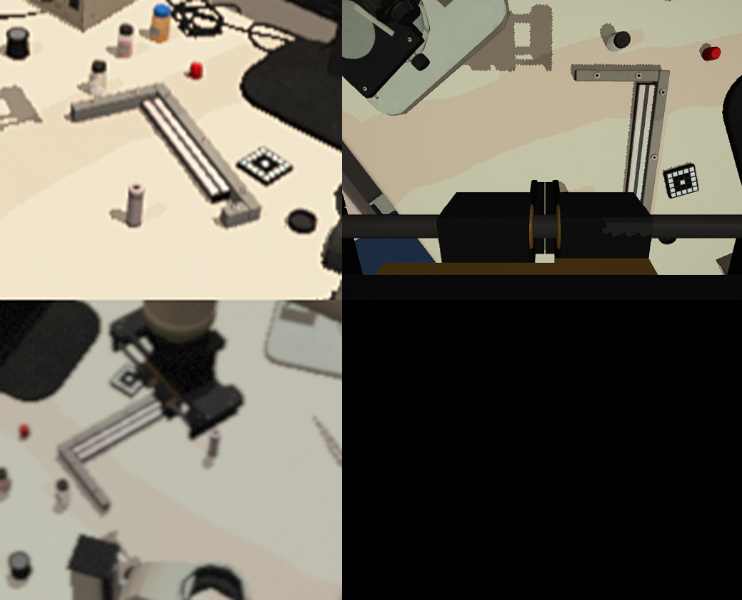

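The rail lies flush along the back stop: in the scene crop it runs from (148,100) to (222,197), in the left corner. The vial, tray and cap are where they were, and the robot is clear of everything, so I'll hand in.

```bash
python3 -c "
from h import *
print(r.close_job())"
```

```text
the job is handed in; nothing more can be done
None
```

The rail was pushed left end first past the post and now lies flush along the bay's back stop; the vial, dust cap and chip tray look undisturbed in the last pictures, and the job was handed in at about 27 s (during the swing the left end drifted about 30 mm off the stop, and I pushed it back).

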